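# Dial open the lockout padlock and hold it out

## Task

The machine is to be locked out for service: in the lockout kit on the bench, finish the padlock's combination by turning its dial clockwise click by click until the bar's pointed end stands at the black index mark by the shackle, without running past the mark. Then pull the shackle fully open, lift the padlock out of the kit and hold it up level, dial upward and shackle open, about 20 cm above the bench for the technician, and finish still holding it there. Leave everything else where it is.

Things in the scene. Friction and masses are not known exactly. Their poses are not given: they have to be found in the camera images.
- lock: the combination padlock: steel case 66 (x) x 60 (y) x 30 mm with a black dial on its face, loose on its back in one of the two bays of the kit tray (which one varies), dial up. Origin: centre of the case's underside, 6 mm above the bench; x towards the shackle, z out of the dial face. About 0.65 kg, centre of mass about 12 mm ahead of the origin along x when open
- lock_side (a point): point on the lock's middle plane 7 mm ahead of its origin along x, 15 mm up, same axes: here both sides of the case (60 mm apart, along y) are free for fingers, over 44 mm of length between the tray's corner ribs, with 33 mm of free floor beside each side
- dial (a joint): dial angle in rad, growing clockwise from above. 0: pointed, white-lined end of the grip bar at the black index mark by the shackle (lock's +x); -1.57: it points along the lock's +y. Clicks into a notch every 0.524 rad (30 degrees), one of them at 0; 0.1 to 0.3 N m takes it over. Starts resting 2 to 4 notches before the mark (-1.05, -1.57 or -2.09). The shackle is free only within 0.15 of 0
- dial_grip (a point): centre of the dial's grip bar, on the dial's axis, 45 mm above the lock's origin. Bar 30 mm long plus a short point, 10 mm wide, 16 mm high, on a 43 mm disc; disc top 37 mm, bar top 53 mm above the lock's origin. Axes turn with the dial: x along the bar towards its pointed end, z up
- shackle (a joint): how far the shackle is pulled out of the case along the lock's +x, in m: 0 shut, 0.020 fully open (stop). It slides stiffly (about 4 N) and stays where it is left
- shackle_bow (a point): middle of the shackle's straight crown bar, 10 mm round steel; centre line 98 mm ahead of the lock's origin when shut, 15 mm above its underside; same axes as the lock. Legs 44 mm apart between centres (34 free between, 54 over them). Shut, 60 mm free between crown and case, the 10 mm next to the case filled by a tray stop; 64 mm free floor beyond the crown
- tray: lockout-kit tray, black plastic, fixed to the bench, 220 x 352 mm, floor 6 mm, walls and ribs 26 mm above the bench. Origin at bench height between the two padlock bays (centre lines y = +68 and -68 mm, lock origin at x = -52 mm, same axes). Ribs and a stop hold the case, with 1.5 mm play, while the dial is turned and the shackle pulled along x; it lifts straight out
- keyed_lock: laminated steel keyed padlock without a dial, same size and lying the same way as the combination padlock, in the other padlock bay of the kit; origin at the centre of its underside
- hasp: aluminium lockout hasp, flat, about 105 x 42 x 8 mm, in the kit's side strip; origin under its middle
- plug_cover: red plastic plug cover, 70 x 50 x 45 mm, in the kit's side strip; origin at the centre of its underside
- oil_bottle: amber oil bottle, 62 mm diameter, 165 mm high, standing on the bench; origin at the centre of its foot
- air_cylinder: small pneumatic cylinder lying on the bench, about 205 x 44 x 55 mm; origin under its middle
- wrench: steel wrench lying on the bench; origin under its middle
- screwdriver: screwdriver lying on the bench; origin under its middle
- spare_gauge: round pressure gauge lying face up on the bench, 64 mm diameter, 30 mm high; origin at the centre of its underside

How it is judged:
By the outcome, as a careful person would: the job done as asked, in the order asked, and still so for the second after the job is handed in, while the arm keeps its last pose, push and grip.
It also fails if it takes over 72 s, if anything falls off the work surface, if the arm or the gripper's body presses on something with over 40 N, if the wrist force passes 120 N, or if a joint passes its speed limit or range.

## Robot

A 6-joint arm with a two-finger parallel gripper is mounted at the origin on the work surface. World frame = base frame: x ahead of the robot, y to its left, z up, the work surface at z = 0. Lengths are in m, angles in rad, forces in N, time in s.
With the tool pointing down it reaches from about 0.35 to 0.8 m from the base axis. Payload 7.3 kg.
Tool frame: the origin (TCP) lies between the finger pads; the fingertips stand 8 mm ahead of it and the grasp point (between the pads) lies 11 mm behind it (tip_reach is the z of the fingertips in the tool frame, in m); z points along the fingers, y is the direction in which the jaws open and shut (so a half turn about z gives the same grasp; the last joint's range is limited). The gripper opens to 85 mm and grips with 20 to 120 N. Pads are 22 mm wide; open, the fingers measure 114 mm over their backs; the gripper's body (76 mm by 85 mm) begins 54 mm behind the grasp point. The pads swing forward as they close: fully open they stand 13 mm farther back than shut.
Start: joints at [-1.39, 0.342, 1.524, -0, 1.275, -0.146], TCP at [0.169, -0.497, 0.239] pointing down, gripper open.
Joint ranges: [-2.53, 2.53], [-0.77, 2.02], [0.04, 2.7], [-1, 4.14], [0.28, 2.66], [-3.11, 3.11]. Speed limits (rad/s): [2.57, 2.57, 3.14, 3.14, 3.14, 3.14].

## Interface

Orientations are given as a unit quaternion [w, x, y, z].
In Python, from rig import * gives the robot as it stands.
- The arm moves only by the tool jog_arm, never from a script. Its argument "moves" is a list of rows, each an object of numbers: "x", "y", "z": the shift along the tool's x, y, z in m; "wx", "wy", "wz": the turn, a rotation vector about the tool's x, y, z in rad; "fingers": the closure, from -1 (fully open) to 1 (shut), so that 0 is half open. A call has 1 to 12 rows; each row is the pose to reach, as a shift and turn from the pose measured when the call began, along the tool's axes at that moment; what a row does not reach only later rows make up. A row lasts 1/10 s, in which the tool goes at most 50 mm and 8.59 degrees, less where a joint would pass 70% of its speed; a pose out of reach is approached as far as the arm can. A call with a gripper value outside its range is refused whole. The fingers move at their own pace and stop on an object; "force" is the grip in N (left out, the last holds). Time passes only in rows, so rows that repeat a pose let the fingers close. It gives the time, the measured TCP pose, the force and the opening at its end, in the units of the state.
- read_state(): the state, without advancing time (a new reading comes with each control period).
- grab_frame(name): name is "side" or "top"; returns a dict with "image" (480x640x3 uint8, red, green, blue), "fx", "fy", "cx", "cy" (pixels), "cam_to_world" (4x4, takes a point from camera to world coordinates). Camera axes: x right, y down, z forward; pixel columns grow to the right and rows downward; lengths in m; the calibration is good to about 2 mm. A picture is of the moment at which its call begins. There is no depth.
- job_done(): hands the job in, once; it reports no verdict.
Trained networks look in the newest picture that a camera, given by its name, has taken for a name from the list of things; names that differ only in an ending like _2 or _b are one class to them, and where a whole thing is asked for, a point or a joint stands for the part that bears it (a point fixed in the world has none). Each returns a list of dicts, best first, with "p" (0 to 1); they miss things now and then, are a little off and sometimes report something else, mostly with a low value. They report only what shows in the picture. A call takes as long as a camera call.
- spot_in(thing, camera): "extent" ([left, top, width, height] in pixels, round what is visible of it).
The state is a dict: "time_s": time; "joints": joint angles; "joint_vel": joint speeds; "tau": joint torques, N m; "tool_pos": TCP position; "eef_rot": TCP orientation; "force": force on the tool from outside, world axes, zero at the start; "wrist_torque": the same for the moment, N m; "opening": finger opening in m.
Only numpy, scipy, OpenCV 4.12 (cv2) and the standard library are available. Lean on these libraries where they do the work, as an engineer would, in place of code of your own. Each camera call takes 0.05 s, during which the arm holds its last target. There are 200 camera calls.

## Working session

There is one attempt and no reset: what is moved stays moved. The work goes in short steps, Python scripts to look and compute and a tool call to move; the robot and the scene stay as the last step left them, time stands still between calls to the robot, and variables do not carry over. Pictures are saved under pics/ and viewed, about 8 in all and at most 12, crops included, and the job is handed in when it is done.

Besides the shell and the picture viewer there is one more tool, called as name([rows], argument=value, ...), one row to a line, values as JSON. jog_arm: Moves the arm, as the interface text tells. Its arguments: {"type":"object","properties":{"moves":{"type":"array","items":{"type":"object","properties":{"x":{"type":"number"},"y":{"type":"number"},"z":{"type":"number"},"wx":{"type":"number"},"wy":{"type":"number"},"wz":{"type":"number"},"fingers":{"type":"number"}}}},"force":{"type":"number"}},"required":["moves"]}

```bash
mkdir -p pics; ls
cat > h.py <<'E'
from rig import *
import numpy as np, cv2
from scipy.spatial.transform import Rotation as R
def px2w(f,u,v,z):
    T=np.array(f["cam_to_world"]);d=T[:3,:3]@np.array([(u-f["cx"])/f["fx"],(v-f["cy"])/f["fy"],1]);o=T[:3,3]
    return o+d*(z-o[2])/d[2]
def w2px(f,p):
    T=np.linalg.inv(np.array(f["cam_to_world"]));c=T[:3,:3]@np.array(p)+T[:3,3]
    return f["fx"]*c[0]/c[2]+f["cx"],f["fy"]*c[1]/c[2]+f["cy"]
def save(f,name,crop=None,s=1):
    im=np.array(f["image"])[:,:,::-1]
    if crop: u,v,w,h=crop; im=im[v:v+h,u:u+w]
    cv2.imwrite("pics/"+name+".png",cv2.resize(im,None,fx=s,fy=s,interpolation=cv2.INTER_CUBIC))
def q2R(q): return R.from_quat([q[1],q[2],q[3],q[0]])
E
python3 - <<'E'
from h import *
s=read_state();print(s)
for c in("top","side"):
    f=grab_frame(c);save(f,c+"0");print(c,np.round(f["cam_to_world"],3).tolist(),f["fx"])
    for t in("lock","dial","shackle","tray","keyed_lock","hasp","plug_cover"):
        print(t,[(np.round(d["extent"]).tolist(),round(d["p"],2)) for d in spot_in(t,c)[:3]])
E
```

```text
pics
{'time_s': 0.0, 'joints': array([-1.38998420e+00,  3.42762046e-01,  1.52502226e+00, -5.22512684e-06,
        1.27538640e+00, -1.46031748e-01]), 'joint_vel': array([ 0.00073904, -0.00133895, -0.00128324, -0.00100609, -0.00041449,
        0.0010237 ]), 'tau': array([-8.79306172e-04, -4.33673966e+01, -2.46013159e+01, -4.32040670e-04,
        7.73312204e-03,  1.44143360e-05]), 'tool_pos': array([ 0.16848774, -0.49682097,  0.2386037 ]), 'eef_rot': array([-7.88867673e-04,  9.86675897e-01,  1.62696197e-01, -1.62191120e-05]), 'force': array([-0.34627655,  1.32934001,  0.1380468 ]), 'wrist_torque': array([-0.01402002, -0.03167658,  0.00187165]), 'opening': 0.08525554055416125}
top [[-0.018, -0.992, 0.124, 0.368], [-1.0, 0.019, 0.005, -0.011], [-0.007, -0.124, -0.992, 1.446], [0.0, 0.0, 0.0, 1.0]] 594.9888861031435
lock [([292.0, 226.0, 36.0, 58.0], 0.91)]
dial [([298.0, 260.0, 16.0, 19.0], 0.73)]
shackle [([300.0, 225.0, 25.0, 34.0], 0.56), ([123.0, 163.0, 30.0, 71.0], 0.43)]
tray [([218.0, 180.0, 165.0, 122.0], 0.86)]
keyed_lock [([235.0, 218.0, 34.0, 49.0], 0.82)]
hasp [([335.0, 254.0, 27.0, 44.0], 0.63)]
plug_cover [([350.0, 211.0, 24.0, 39.0], 0.9), ([291.0, 229.0, 36.0, 52.0], 0.55)]
side [[-0.975, -0.167, 0.15, 0.342], [-0.224, 0.719, -0.658, 0.826], [0.002, -0.675, -0.738, 1.01], [0.0, 0.0, 0.0, 1.0]] 551.2287338480429
lock [([309.0, 245.0, 57.0, 36.0], 0.82)]
dial [([307.0, 248.0, 29.0, 22.0], 0.71), ([341.0, 254.0, 18.0, 19.0], 0.5)]
shackle [([267.0, 395.0, 36.0, 64.0], 0.53), ([305.0, 244.0, 34.0, 27.0], 0.51)]
tray [([232.0, 213.0, 157.0, 136.0], 0.95)]
keyed_lock [([271.0, 284.0, 63.0, 43.0], 0.84)]
hasp [([339.0, 229.0, 42.0, 22.0], 0.79)]
plug_cover [([306.0, 203.0, 31.0, 30.0], 0.72), ([153.0, 414.0, 106.0, 14.0], 0.47)]
```

View pics/top0.png

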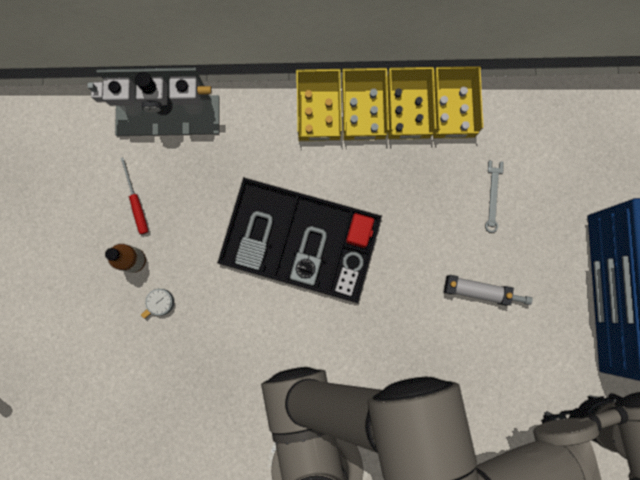

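View pics/side0.png

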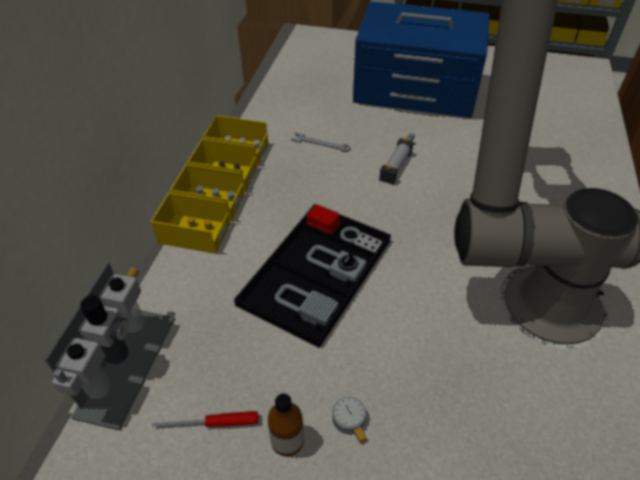

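The top view shows the tray (corners near (246,179), (381,216), (358,302), (219,264)). The combination lock is in the right bay, with its dial near (308,268) and its shackle pointing up and slightly right, near (315,235). Next I'll fit the tray pose and zoom in on the dial.

Run:
```python
from h import *
f=grab_frame("top");im=np.array(f["image"])
m=(im.max(2)<75).astype(np.uint8); m[:170]=0;m[315:]=0;m[:,:200]=0;m[:,400:]=0
m=cv2.morphologyEx(m,cv2.MORPH_CLOSE,np.ones((9,9)))
cs,_=cv2.findContours(m,0,2);c=max(cs,key=cv2.contourArea)
W=np.array([px2w(f,u,v,0.026)[:2] for u,v in c[:,0]],np.float32)
r=cv2.minAreaRect(W);print(r)
g=grab_frame("side")
b=cv2.boxPoints(r)
c0=np.array(r[0]);e=b[1]-b[0];e2=b[2]-b[1]
s=e if np.linalg.norm(e)<np.linalg.norm(e2) else e2
if s[0]<0:s=-s
th=np.arctan2(s[1],s[0]);X=np.array([np.cos(th),np.sin(th)]);Y=np.array([-X[1],X[0]])
L=c0-.052*X-.068*Y;print("tray",c0,"th",th,"lock",L)
for n,ff in(("t",f),("s",g)):
    a=np.array(ff["image"]).copy()
    s_=8
    if n=="t": u0,v0,w,h=280,218,70,72
    else: u0,v0,w,h=295,235,80,60
    big=cv2.resize(a[v0:v0+h,u0:u0+w],None,fx=s_,fy=s_,interpolation=cv2.INTER_CUBIC)
    for p,col in(((0,0,.036),(255,0,0)),((.098,0,.021),(0,255,0)),((0,0,.059),(255,255,0)),((.033,.03,.036),(0,255,255)),((-.033,-.03,.036),(0,255,255)),((.033,-.03,.036),(0,255,255)),((-.033,.03,.036),(0,255,255))):
        P=L+p[0]*X+p[1]*Y;u,v=w2px(ff,[P[0],P[1],p[2]])
        cv2.circle(big,(int((u-u0+.5)*s_),int((v-v0+.5)*s_)),3,col,-1)
    cv2.imwrite(f"pics/{n}1.png",big[:,:,::-1])
a=cv2.imread("pics/t1.png");b=cv2.imread("pics/s1.png")
h=max(a.shape[0],b.shape[0]);o=np.zeros((h,a.shape[1]+b.shape[1],3),np.uint8);o[:a.shape[0],:a.shape[1]]=a;o[:b.shape[0],a.shape[1]:]=b
cv2.imwrite("pics/ts1.png",cv2.resize(o,(800,int(h*800/o.shape[1]))))
```

```text
((0.537795901298523, 0.031668856739997864), (0.34966132044792175, 0.21901167929172516), 73.14094543457031)
tray [0.5377959  0.03166886] th -0.29424602 lock [ 0.46830956 -0.01832763]
```

View pics/ts1.png

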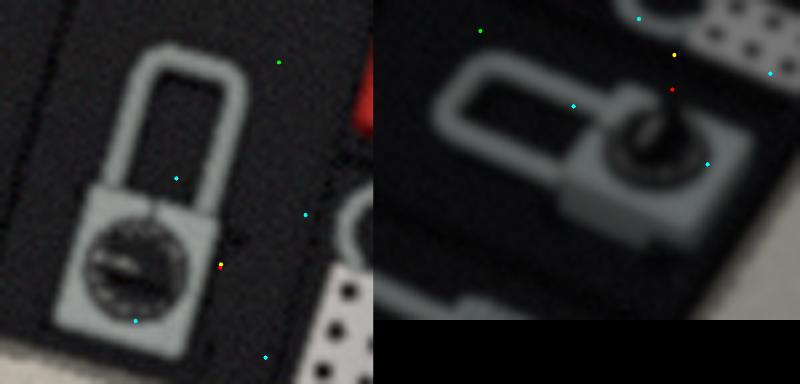

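The tray's origin isn't at the rectangle's centre because of the side strip. I'll shift it 40 mm along +y and check against the lock's own outline, with candidate dial bars overlaid.

Run:
```python
from h import *
f=grab_frame("top");g=grab_frame("side")
th=-.2942;X=np.array([np.cos(th),np.sin(th)]);Y=np.array([-X[1],X[0]])
L=np.array([.4683,-.0183])+.040*Y
# refine: gray bright case+shackle mask, template matching via silhouette in top & side
def cost(p,ff,gray):
    X=np.array([np.cos(p[2]),np.sin(p[2])]);Y=np.array([-X[1],X[0]])
    P=lambda a:[w2px(ff,[*(p[:2]+a[0]*X+a[1]*Y),a[2]]) for a in a] if 0 else None
    def poly(pts): return np.array([w2px(ff,[*(p[:2]+a*X+b*Y),z]) for a,b,z in pts])
    S=8
    m=np.zeros((gray.shape[0],gray.shape[1]),np.uint8)
    case=poly([(.033,.03,.036),(.033,-.03,.036),(-.033,-.03,.036),(-.033,.03,.036)])
    cv2.fillPoly(m,[np.int32(np.round((case)*16))],255,cv2.LINE_AA,4)
    sh=poly([(.033,.022,.021),(.085,.022,.021),(.098,.012,.021),(.098,-.012,.021),(.085,-.022,.021),(.033,-.022,.021)])
    cv2.polylines(m,[np.int32(np.round(sh*16))],False,255,4,cv2.LINE_AA,4)
    d=poly([(.0215*np.cos(t),.0215*np.sin(t),.043) for t in np.linspace(0,6.28,30)])
    cv2.fillPoly(m,[np.int32(np.round(d*16))],0,cv2.LINE_AA,4)
    return m
from scipy.optimize import minimize
c=w2px(f,[*L,.036])
def crop(ff,a):
    u,v=w2px(ff,[*(L+.03*X),.03]);u=int(u);v=int(v);return a[v-34:v+34,u-24:u+24] if ff is f else a[v-26:v+26,u-34:u+34]
for ffs in([f],[g],[f,g]):
    gr=[cv2.cvtColor(np.array(x["image"]),cv2.COLOR_RGB2GRAY).astype(float) for x in ffs]
    def J(p): 
        return -sum(np.corrcoef(crop(x,cv2.GaussianBlur(cost(p,x,y),(0,0),1).astype(float)).ravel(),crop(x,y).ravel())[0,1] for x,y in zip(ffs,gr))
    r=minimize(J,[*L,th],method="Nelder-Mead",options=dict(initial_simplex=[[*L,th],[L[0]+.008,L[1],th],[L[0],L[1]+.008,th],[*L,th+.1]],xatol=1e-5,fatol=1e-6))
    print(len(ffs),r.x.round(4),r.fun)
p=r.x;X=np.array([np.cos(p[2]),np.sin(p[2])]);Y=np.array([-X[1],X[0]])
out=[]
for ff in(f,g):
    a=np.array(ff["image"]);u,v=w2px(ff,[*(p[:2]+.02*X),.03]);u0,v0=int(u)-25,int(v)-30;S=8
    big=cv2.resize(a[v0:v0+60,u0:u0+50],None,fx=S,fy=S,interpolation=cv2.INTER_CUBIC)
    big=np.clip(big*1.7,0,255).astype(np.uint8)
    q=lambda x,y,z:tuple(int((k-o+.5)*S) for k,o in zip(w2px(ff,[*(p[:2]+x*X+y*Y),z]),(u0,v0)))
    for t,col in((-1.05,(255,0,0)),(-1.57,(0,255,0)),(-2.09,(0,128,255))):
        cv2.circle(big,q(.02*np.cos(t),-.02*np.sin(t),.059),3,col,-1)
    for x,y in((1,1),(1,-1),(-1,-1),(-1,1)): cv2.circle(big,q(.033*x,.03*y,.036),3,(0,255,255),-1)
    cv2.circle(big,q(.098,0,.021),3,(255,255,0),-1);cv2.circle(big,q(0,0,.059),3,(255,255,0),-1)
    out.append(big)
cv2.imwrite("pics/fit2.png",np.hstack(out)[:,:,::-1])
```

```text
1 [ 0.4679  0.0191 -0.2864] -0.9216442957015841
1 [ 0.4684  0.0219 -0.3531] -0.7613197232029664
2 [ 0.468   0.0197 -0.3076] -1.6667387802296796
```

View pics/fit2.png

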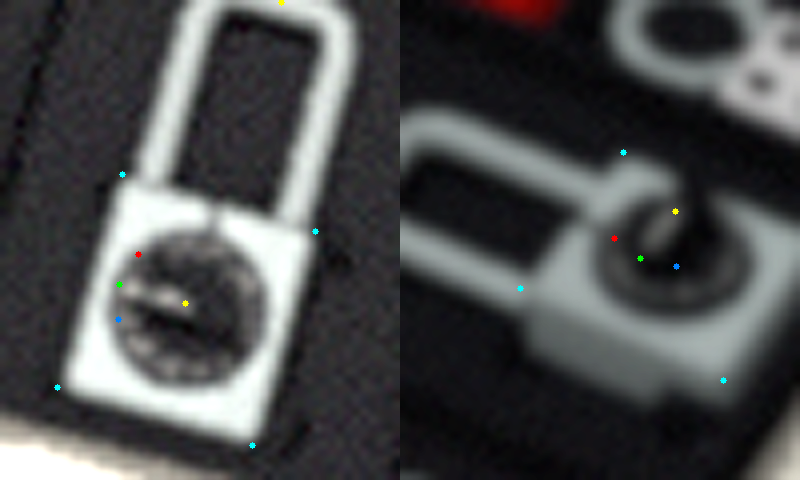

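The overlay fits in both views. The white-lined bar end points along the green mark at (120,284) top and (640,258) side, so the dial starts at -1.57, 3 notches before the mark. I take the lock pose as (0.468, 0.0195), heading -0.292.

```bash
cat >> h.py <<'E'
LK=np.array([.468,.0195]);TH=-.292
XL=np.array([np.cos(TH),np.sin(TH)]);YL=np.array([-XL[1],XL[0]])
def go(px,py,z,yh):
    """shift/turn to put TCP at lock coords (px,py), world z, tool y heading TH+yh, pointing down"""
    s=read_state();R0=q2R(s["eef_rot"]);P=np.array([*(LK+px*XL+py*YL),z])
    a=TH+yh;y=np.array([np.cos(a),np.sin(a),0]);zz=np.array([0,0,-1.]);x=np.cross(y,zz)
    Rt=R.from_matrix(np.c_[x,y,zz])
    print("t",round(s["time_s"],2),"shift",(R0.inv().apply(P-s["tool_pos"])).round(4),"turn",(R0.inv()*Rt).as_rotvec().round(4),"F",s["force"].round(1),"T",s["wrist_torque"].round(2),"open",round(s["opening"],4),"pos",s["tool_pos"].round(4),"j6",s["joints"][5].round(3))
E
python3 -c "
from h import *
go(0,0,.16,0)"
```

```text
t 1.0 shift [ 0.4494 -0.3932  0.0793] turn [ 1.00e-04  0.00e+00 -9.52e-01] F [ 1.  -0.6  0.3] T [ 0.05 -0.04 -0.01] open 0.0856 pos [ 0.1686 -0.4972  0.2393] j6 -0.146
```

jog_arm([
  {"x":0.037,"y":-0.033,"z":0,"wz":-0.08},
  {"x":0.075,"y":-0.066,"z":0,"wz":-0.16},
  {"x":0.112,"y":-0.098,"z":0,"wz":-0.24},
  {"x":0.15,"y":-0.131,"z":0,"wz":-0.32},
  {"x":0.187,"y":-0.164,"z":0,"wz":-0.4},
  {"x":0.225,"y":-0.197,"z":0,"wz":-0.48},
  {"x":0.262,"y":-0.229,"z":0,"wz":-0.56},
  {"x":0.3,"y":-0.262,"z":0.01,"wz":-0.64},
  {"x":0.337,"y":-0.295,"z":0.02,"wz":-0.72},
  {"x":0.374,"y":-0.328,"z":0.04,"wz":-0.8},
  {"x":0.412,"y":-0.36,"z":0.06,"wz":-0.88},
  {"x":0.449,"y":-0.393,"z":0.079,"wz":-0.952,"fingers":0.1},
])

```text
schema error: expected keys x, y, z, wx, wy, wz, fingers
```

```bash
python3 -c "
from h import *
go(0,0,.075,0)"
```

```text
t 1.0 shift [ 0.4494 -0.3933  0.1643] turn [ 1.00e-04  0.00e+00 -9.52e-01] F [ 1.  -0.6  0.3] T [ 0.05 -0.04 -0.01] open 0.0856 pos [ 0.1686 -0.4972  0.2393] j6 -0.146
```

All keys are required in every row.

jog_arm([
  {"x":0.037,"y":-0.033,"z":0,"wx":0,"wy":0,"wz":-0.08,"fingers":-1},
  {"x":0.075,"y":-0.066,"z":0,"wx":0,"wy":0,"wz":-0.16,"fingers":-1},
  {"x":0.112,"y":-0.098,"z":0,"wx":0,"wy":0,"wz":-0.24,"fingers":-1},
  {"x":0.15,"y":-0.131,"z":0,"wx":0,"wy":0,"wz":-0.32,"fingers":-1},
  {"x":0.187,"y":-0.164,"z":0,"wx":0,"wy":0,"wz":-0.4,"fingers":-1},
  {"x":0.225,"y":-0.197,"z":0,"wx":0,"wy":0,"wz":-0.48,"fingers":-1},
  {"x":0.262,"y":-0.229,"z":0,"wx":0,"wy":0,"wz":-0.56,"fingers":0},
  {"x":0.3,"y":-0.262,"z":0.01,"wx":0,"wy":0,"wz":-0.64,"fingers":0},
  {"x":0.337,"y":-0.295,"z":0.02,"wx":0,"wy":0,"wz":-0.72,"fingers":0},
  {"x":0.374,"y":-0.328,"z":0.04,"wx":0,"wy":0,"wz":-0.8,"fingers":0},
  {"x":0.412,"y":-0.36,"z":0.06,"wx":0,"wy":0,"wz":-0.88,"fingers":0},
  {"x":0.449,"y":-0.393,"z":0.079,"wx":0,"wy":0,"wz":-0.952,"fingers":0},
])

```text
time_s: 2.2
tool_pos: [0.463, 0.0113, 0.1641]
eef_rot: [0.0, 0.801, 0.598, 0.0]
force: [0.4, -1.0, 0.8]
opening: 0.0425
```

```bash
python3 -c "
from h import *
go(0,0,.055,0)"
```

```text
t 2.2 shift [0.0093 0.0023 0.1092] turn [0.0012 0.0001 0.0034] F [ 0.4 -1.   0.8] T [-0.08 -0.03  0.02] open 0.0425 pos [0.463  0.0113 0.1641] j6 0.148
```

jog_arm([
  {"x":0.0093,"y":0.0023,"z":0.035,"wx":0,"wy":0,"wz":0.003,"fingers":0},
  {"x":0.0093,"y":0.0023,"z":0.07,"wx":0,"wy":0,"wz":0.003,"fingers":0},
  {"x":0.0093,"y":0.0023,"z":0.095,"wx":0,"wy":0,"wz":0.003,"fingers":0},
  {"x":0.0093,"y":0.0023,"z":0.105,"wx":0,"wy":0,"wz":0.003,"fingers":0},
  {"x":0.0093,"y":0.0023,"z":0.109,"wx":0,"wy":0,"wz":0.003,"fingers":0},
  {"x":0.0093,"y":0.0023,"z":0.109,"wx":0,"wy":0,"wz":0.003,"fingers":0},
])

```text
time_s: 2.8
tool_pos: [0.4684, 0.0193, 0.0556]
eef_rot: [0.001, 0.802, 0.597, 0.001]
force: [-0.3, 0.0, 0.4]
opening: 0.0425
```

```bash
python3 -c "
from h import *
go(0,0,.055,0)
f=grab_frame('side');save(f,'s3',(280,190,120,110),4)
f=grab_frame('top');save(f,'t3',(260,210,90,110),4)
cv2.imwrite('pics/d3.png',np.hstack([cv2.imread('pics/s3.png')[:440],cv2.imread('pics/t3.png')[:440]])[:,:800])
"
```

```text
t 2.8 shift [ 0.0001 -0.0005  0.0006] turn [ 0.0019 -0.      0.0002] F [-0.3  0.   0.4] T [ 0.06  0.02 -0.  ] open 0.0425 pos [0.4684 0.0193 0.0556] j6 0.17
```

View pics/d3.png

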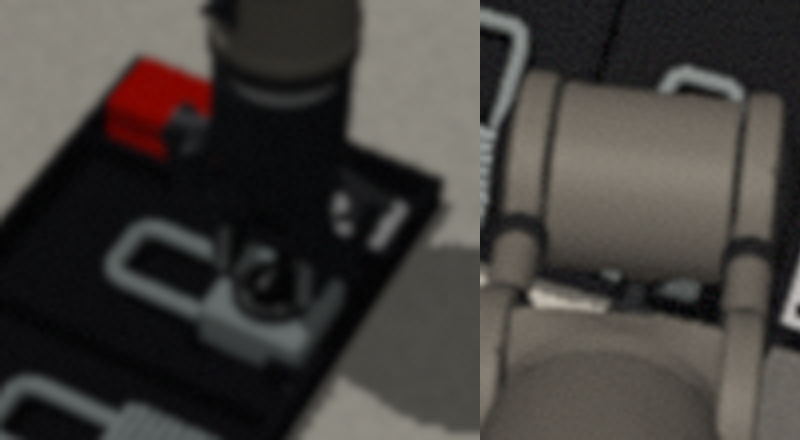

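The fingers flank the dial bar on both sides, around (235,270) and (310,280) in the side crop. Closing.

jog_arm([
  {"x":0,"y":-0.0005,"z":0,"wx":0,"wy":0,"wz":0,"fingers":1},
  {"x":0,"y":-0.0005,"z":0,"wx":0,"wy":0,"wz":0,"fingers":1},
  {"x":0,"y":-0.0005,"z":0,"wx":0,"wy":0,"wz":0,"fingers":1},
  {"x":0,"y":-0.0005,"z":0,"wx":0,"wy":0,"wz":0,"fingers":1},
  {"x":0,"y":-0.0005,"z":0,"wx":0,"wy":0,"wz":0,"fingers":1},
  {"x":0,"y":-0.0005,"z":0,"wx":0,"wy":0,"wz":0,"fingers":1},
], force=40)

```text
time_s: 3.5
tool_pos: [0.4682, 0.0194, 0.0568]
eef_rot: [0.001, 0.802, 0.597, 0.001]
force: [-3.2, 0.4, 6.6]
opening: 0.0085
```

```bash
python3 -c "
from h import *
go(0,0,.055,0)"
```

```text
t 3.5 shift [ 0.     -0.0002  0.0018] turn [ 0.0034 -0.0003  0.0001] F [-3.2  0.4  6.6] T [ 0.03  0.47 -0.02] open 0.0085 pos [0.4682 0.0194 0.0568] j6 0.17
```

Gripped, with the fingertips pressing lightly on the disc (6.6 N). I'll raise by 1.5 mm and turn one click.

jog_arm([
  {"x":0,"y":0,"z":-0.0015,"wx":0,"wy":0,"wz":0,"fingers":1},
  {"x":0,"y":0,"z":-0.0015,"wx":0,"wy":0,"wz":0.13,"fingers":1},
  {"x":0,"y":0,"z":-0.0015,"wx":0,"wy":0,"wz":0.26,"fingers":1},
  {"x":0,"y":0,"z":-0.0015,"wx":0,"wy":0,"wz":0.39,"fingers":1},
  {"x":0,"y":0,"z":-0.0015,"wx":0,"wy":0,"wz":0.524,"fingers":1},
  {"x":0,"y":0,"z":-0.0015,"wx":0,"wy":0,"wz":0.524,"fingers":1},
])

```text
time_s: 4.1
tool_pos: [0.4675, 0.0195, 0.0577]
eef_rot: [0.001, 0.93, 0.368, 0.001]
force: [-0.9, -0.5, -7.3]
opening: 0.0087
```

```bash
python3 -c "
from h import *
go(0,0,.057,-.524)"
```

```text
t 4.1 shift [0.0003 0.0003 0.0007] turn [ 0.0014 -0.0008 -0.001 ] F [-0.9 -0.5 -7.3] T [0.04 0.07 0.01] open 0.0087 pos [0.4675 0.0195 0.0577] j6 0.695
```

jog_arm([
  {"x":0.0003,"y":0.0003,"z":0.0007,"wx":0,"wy":0,"wz":0.13,"fingers":1},
  {"x":0.0003,"y":0.0003,"z":0.0007,"wx":0,"wy":0,"wz":0.26,"fingers":1},
  {"x":0.0003,"y":0.0003,"z":0.0007,"wx":0,"wy":0,"wz":0.39,"fingers":1},
  {"x":0.0003,"y":0.0003,"z":0.0007,"wx":0,"wy":0,"wz":0.522,"fingers":1},
  {"x":0.0003,"y":0.0003,"z":0.0007,"wx":0,"wy":0,"wz":0.522,"fingers":1},
  {"x":0.0003,"y":0.0003,"z":0.0007,"wx":0,"wy":0,"wz":0.522,"fingers":1},
])

```text
time_s: 4.7
tool_pos: [0.468, 0.0193, 0.057]
eef_rot: [0.0, 0.993, 0.118, 0.001]
force: [-0.2, -1.9, -3.1]
opening: 0.0085
```

```bash
python3 -c "
from h import *
go(0,0,.057,-1.571)
f=grab_frame('side');save(f,'s4',(290,210,100,80),7)
"
```

```text
t 4.7 shift [ 0.0001 -0.0002 -0.    ] turn [ 0.0007 -0.0017  0.5294] F [-0.2 -1.9 -3.1] T [-0.41  0.13  0.01] open 0.0085 pos [0.468  0.0193 0.057 ] j6 1.212
```

View pics/s4.png

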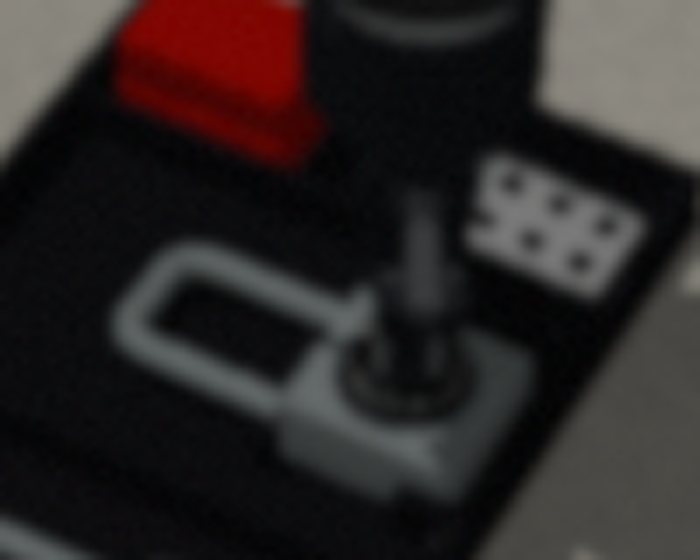

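The fingers still hold the bar over the dial at (410,370), and the case hasn't moved. Last click.

jog_arm([
  {"x":0,"y":0,"z":0,"wx":0,"wy":0,"wz":0.13,"fingers":1},
  {"x":0,"y":0,"z":0,"wx":0,"wy":0,"wz":0.26,"fingers":1},
  {"x":0,"y":0,"z":0,"wx":0,"wy":0,"wz":0.39,"fingers":1},
  {"x":0,"y":0,"z":0,"wx":0,"wy":0,"wz":0.524,"fingers":1},
  {"x":0,"y":0,"z":0,"wx":0,"wy":0,"wz":0.526,"fingers":1},
  {"x":0,"y":0,"z":0,"wx":0,"wy":0,"wz":0.526,"fingers":1},
])

```text
time_s: 5.35
tool_pos: [0.468, 0.0194, 0.0569]
eef_rot: [0.0, 0.99, -0.142, 0.001]
force: [0.9, -1.7, -3.5]
opening: 0.0085
```

```bash
python3 -c "
from h import *
go(0,0,.057,-1.571)
"
```

```text
t 5.35 shift [-0.     -0.0001 -0.0001] turn [ 0.0001 -0.0018  0.0079] F [ 0.9 -1.7 -3.5] T [-0.29  0.07 -0.03] open 0.0085 pos [0.468  0.0194 0.0569] j6 1.733
```

jog_arm([
  {"x":0,"y":0,"z":0,"wx":0,"wy":0,"wz":0,"fingers":0},
  {"x":0,"y":0,"z":0,"wx":0,"wy":0,"wz":0,"fingers":0},
  {"x":0,"y":0,"z":0,"wx":0,"wy":0,"wz":0,"fingers":0},
  {"x":0,"y":0,"z":-0.03,"wx":0,"wy":0,"wz":0,"fingers":0},
  {"x":0,"y":0,"z":-0.06,"wx":0,"wy":0,"wz":0,"fingers":0},
  {"x":0,"y":0,"z":-0.11,"wx":0,"wy":0,"wz":0,"fingers":0},
  {"x":0,"y":0,"z":-0.15,"wx":0,"wy":0,"wz":0,"fingers":0},
  {"x":0,"y":0,"z":-0.15,"wx":0,"wy":0,"wz":0,"fingers":0},
])

```text
time_s: 6.15
tool_pos: [0.4707, 0.0193, 0.2125]
eef_rot: [0.0, 0.99, -0.141, 0.007]
force: [0.4, -0.7, 0.1]
opening: 0.0427
```

Run:
```python
from h import *
go(.098,0,.1,0)
ff=grab_frame('side');a=np.array(ff["image"]);S=9;u,v=w2px(ff,[*(LK+.02*XL),.03]);u0,v0=int(u)-40,int(v)-30
big=np.clip(cv2.resize(a[v0:v0+60,u0:u0+80],None,fx=S,fy=S,interpolation=cv2.INTER_CUBIC)*1.6,0,255).astype(np.uint8)
q=lambda x,y,z:tuple(int((k-o+.5)*S) for k,o in zip(w2px(ff,[*(LK+x*XL+y*YL),z]),(u0,v0)))
for t,col in((0,(0,255,0)),(-.524,(255,0,0)),(.524,(0,128,255))): cv2.circle(big,q(.02*np.cos(t),-.02*np.sin(t),.059),3,col,-1)
cv2.circle(big,q(0,0,.059),3,(255,255,0),-1)
cv2.imwrite("pics/s5.png",big[:,:,::-1])
```

```text
t 6.15 shift [0.0938 0.0016 0.1137] turn [ 0.0088 -0.0118 -1.562 ] F [ 0.4 -0.7  0.1] T [-0.    0.02  0.  ] open 0.0427 pos [0.4707 0.0193 0.2125] j6 1.732
```

View pics/s5.png

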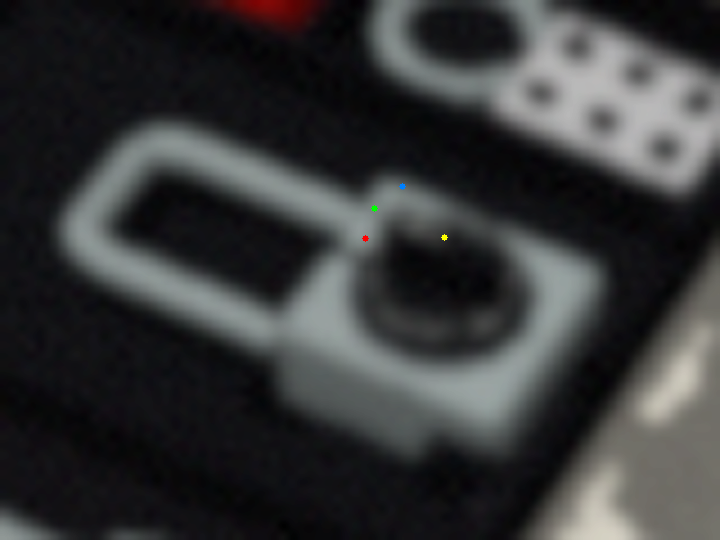

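The white line at (415,222) runs along the bar towards the index (green dot), so the dial is at the mark. Next is the shackle.

jog_arm([
  {"x":0.009,"y":0,"z":0.01,"wx":0,"wy":0,"wz":-0.14,"fingers":0},
  {"x":0.018,"y":0,"z":0.02,"wx":0,"wy":0,"wz":-0.28,"fingers":0},
  {"x":0.027,"y":0,"z":0.03,"wx":0,"wy":0,"wz":-0.42,"fingers":0},
  {"x":0.036,"y":0,"z":0.04,"wx":0,"wy":0,"wz":-0.56,"fingers":0},
  {"x":0.045,"y":0.001,"z":0.05,"wx":0,"wy":0,"wz":-0.7,"fingers":0},
  {"x":0.054,"y":0.001,"z":0.06,"wx":0,"wy":0,"wz":-0.84,"fingers":0},
  {"x":0.063,"y":0.001,"z":0.07,"wx":0,"wy":0,"wz":-0.98,"fingers":0},
  {"x":0.072,"y":0.001,"z":0.08,"wx":0,"wy":0,"wz":-1.12,"fingers":0},
  {"x":0.081,"y":0.001,"z":0.09,"wx":0,"wy":0,"wz":-1.26,"fingers":0},
  {"x":0.09,"y":0.0015,"z":0.1,"wx":0,"wy":0,"wz":-1.4,"fingers":0},
  {"x":0.094,"y":0.0016,"z":0.114,"wx":0.006,"wy":-0.007,"wz":-1.54,"fingers":0},
  {"x":0.094,"y":0.0016,"z":0.114,"wx":0.009,"wy":-0.012,"wz":-1.562,"fingers":0},
])

```text
time_s: 7.4
tool_pos: [0.5583, -0.0084, 0.0931]
eef_rot: [-0.004, 0.802, 0.598, -0.004]
force: [0.0, -0.5, -0.3]
opening: 0.0427
```

```bash
python3 -c "
from h import *
go(.098,0,.020,0)
"
```

```text
t 7.4 shift [0.0009 0.0043 0.0731] turn [-0.0113  0.0017  0.0021] F [ 0.  -0.5 -0.3] T [-0.02 -0.01 -0.02] open 0.0427 pos [ 0.5583 -0.0084  0.0931] j6 0.138
```

jog_arm([
  {"x":0.001,"y":0.0043,"z":0.02,"wx":-0.011,"wy":0.002,"wz":0.002,"fingers":0},
  {"x":0.001,"y":0.0043,"z":0.045,"wx":-0.011,"wy":0.002,"wz":0.002,"fingers":0},
  {"x":0.001,"y":0.0043,"z":0.062,"wx":-0.011,"wy":0.002,"wz":0.002,"fingers":0},
  {"x":0.001,"y":0.0043,"z":0.072,"wx":-0.011,"wy":0.002,"wz":0.002,"fingers":0},
  {"x":0.001,"y":0.0043,"z":0.072,"wx":-0.011,"wy":0.002,"wz":0.002,"fingers":0.3},
  {"x":0.001,"y":0.0043,"z":0.072,"wx":-0.011,"wy":0.002,"wz":0.002,"fingers":0.3},
])

```text
time_s: 8.0
tool_pos: [0.5621, -0.0086, 0.0215]
eef_rot: [-0.0, 0.803, 0.596, 0.0]
force: [-0.4, -0.8, -0.2]
opening: 0.03
```

```bash
python3 -c "
from h import *
go(.098,0,.021,0)
"
```

```text
t 8.0 shift [-0.0002 -0.0002  0.0005] turn [ 0.0001 -0.0004 -0.0006] F [-0.4 -0.8 -0.2] T [-0.03 -0.04  0.02] open 0.03 pos [ 0.5621 -0.0086  0.0215] j6 0.141
```

No contact yet. Closing on the crown gently.

jog_arm([
  {"x":0,"y":0,"z":0,"wx":0,"wy":0,"wz":0,"fingers":1},
  {"x":0,"y":0,"z":0,"wx":0,"wy":0,"wz":0,"fingers":1},
  {"x":0,"y":0,"z":0,"wx":0,"wy":0,"wz":0,"fingers":1},
  {"x":0,"y":0,"z":0,"wx":0,"wy":0,"wz":0,"fingers":1},
  {"x":0,"y":0,"z":0,"wx":0,"wy":0,"wz":0,"fingers":1},
], force=40)

```text
time_s: 8.5
tool_pos: [0.5626, -0.0086, 0.022]
eef_rot: [0.0, 0.803, 0.596, 0.001]
force: [0.3, -0.1, 3.3]
opening: 0.0082
```

```bash
python3 -c "
from h import *
go(.098,0,.021,0)
"
```

```text
t 8.5 shift [-0.0003 -0.0007  0.001 ] turn [ 0.0015 -0.0007 -0.0008] F [ 0.3 -0.1  3.3] T [ 0.07 -0.06  0.  ] open 0.0082 pos [ 0.5626 -0.0086  0.022 ] j6 0.141
```

jog_arm([
  {"x":0,"y":0.003,"z":0,"wx":0,"wy":0,"wz":0,"fingers":1},
  {"x":0,"y":0.006,"z":0,"wx":0,"wy":0,"wz":0,"fingers":1},
  {"x":0,"y":0.009,"z":0,"wx":0,"wy":0,"wz":0,"fingers":1},
  {"x":0,"y":0.012,"z":0,"wx":0,"wy":0,"wz":0,"fingers":1},
  {"x":0,"y":0.015,"z":0,"wx":0,"wy":0,"wz":0,"fingers":1},
  {"x":0,"y":0.018,"z":0,"wx":0,"wy":0,"wz":0,"fingers":1},
  {"x":0,"y":0.018,"z":0,"wx":0,"wy":0,"wz":0,"fingers":1},
])

```text
time_s: 9.2
tool_pos: [0.5804, -0.014, 0.022]
eef_rot: [0.001, 0.803, 0.596, 0.001]
force: [-2.0, 1.7, 1.0]
opening: 0.0078
```

```bash
python3 -c "
from h import *
go(.120,0,.021,0)
"
```

```text
t 9.2 shift [-0.0002  0.0027  0.001 ] turn [ 0.0022 -0.0007 -0.0008] F [-2.   1.7  1. ] T [0.13 0.45 0.01] open 0.0078 pos [ 0.5804 -0.014   0.022 ] j6 0.136
```

jog_arm([
  {"x":0,"y":0.001,"z":0,"wx":0,"wy":0,"wz":0,"fingers":1},
  {"x":0,"y":0.002,"z":0,"wx":0,"wy":0,"wz":0,"fingers":1},
  {"x":0,"y":0.003,"z":0,"wx":0,"wy":0,"wz":0,"fingers":1},
  {"x":0,"y":0.003,"z":0,"wx":0,"wy":0,"wz":0,"fingers":1},
])

```text
time_s: 9.6
tool_pos: [0.5818, -0.0145, 0.0217]
eef_rot: [-0.001, 0.803, 0.596, -0.0]
force: [-7.5, 1.8, 2.6]
opening: 0.0079
```

```bash
python3 -c "
from h import *
go(.120,0,.021,0)
"
```

```text
t 9.6 shift [-0.0002  0.0012  0.0007] turn [-0.0012 -0.0004 -0.0008] F [-7.5  1.8  2.6] T [ 0.45  1.22 -0.03] open 0.0079 pos [ 0.5818 -0.0145  0.0217] j6 0.135
```

jog_arm([
  {"x":0,"y":0.002,"z":0,"wx":0,"wy":0,"wz":0,"fingers":1},
  {"x":0,"y":0.003,"z":0,"wx":0,"wy":0,"wz":0,"fingers":1},
  {"x":0,"y":0.004,"z":0,"wx":0,"wy":0,"wz":0,"fingers":1},
  {"x":0,"y":0.004,"z":0,"wx":0,"wy":0,"wz":0,"fingers":1},
])

```text
time_s: 10.0
tool_pos: [0.5819, -0.0146, 0.0205]
eef_rot: [-0.004, 0.803, 0.596, -0.003]
force: [-12.3, 4.3, 3.6]
opening: 0.0079
```

```bash
python3 -c "
from h import *
go(.120,0,.021,0)
"
```

```text
t 10.0 shift [-0.0002  0.0011 -0.0005] turn [-0.0103  0.0004 -0.0005] F [-12.3   4.3   3.6] T [ 0.68  2.2  -0.01] open 0.0079 pos [ 0.5819 -0.0146  0.0205] j6 0.135
```

The pull has hit a hard stop: 13 N and no more motion after about 20 mm of travel. Releasing and rising.

jog_arm([
  {"x":0,"y":0.001,"z":0,"wx":-0.01,"wy":0,"wz":0,"fingers":0.4},
  {"x":0,"y":0.001,"z":0,"wx":-0.01,"wy":0,"wz":0,"fingers":0.4},
  {"x":0,"y":0.001,"z":0,"wx":-0.01,"wy":0,"wz":0,"fingers":0.3},
  {"x":0,"y":0.001,"z":-0.02,"wx":-0.01,"wy":0,"wz":0,"fingers":0.3},
  {"x":0,"y":0.001,"z":-0.06,"wx":-0.01,"wy":0,"wz":0,"fingers":-1},
  {"x":0,"y":0.001,"z":-0.1,"wx":-0.01,"wy":0,"wz":0,"fingers":-1},
  {"x":0,"y":0.001,"z":-0.14,"wx":-0.01,"wy":0,"wz":0,"fingers":-1},
  {"x":0,"y":0.001,"z":-0.14,"wx":-0.01,"wy":0,"wz":0,"fingers":-1},
])

```text
time_s: 10.8
tool_pos: [0.5882, -0.016, 0.1671]
eef_rot: [0.005, 0.803, 0.596, 0.004]
force: [0.5, 0.1, 0.2]
opening: 0.0846
```

Run:
```python
from h import *
go(.008,0,.1,-1.571)
ff=grab_frame('side');a=np.array(ff["image"]);S=8;u,v=w2px(ff,[*(LK+.04*XL),.03]);u0,v0=int(u)-45,int(v)-35
big=np.clip(cv2.resize(a[v0:v0+70,u0:u0+90],None,fx=S,fy=S,interpolation=cv2.INTER_CUBIC)*1.6,0,255).astype(np.uint8)
q=lambda x,y,z:tuple(int((k-o+.5)*S) for k,o in zip(w2px(ff,[*(LK+x*XL+y*YL),z]),(u0,v0)))
cv2.circle(big,q(.118,0,.021),3,(0,255,0),-1);cv2.circle(big,q(.098,0,.021),3,(255,0,0),-1)
for x,y in((1,1),(1,-1),(-1,-1),(-1,1)): cv2.circle(big,q(.033*x,.03*y,.036),3,(0,255,255),-1)
cv2.imwrite("pics/s6.png",big[:,:,::-1])
```

```text
t 10.8 shift [-0.0008 -0.1182  0.0656] turn [ 0.0092 -0.0112  1.5703] F [0.5 0.1 0.2] T [ 0.01  0.06 -0.02] open 0.0846 pos [ 0.5882 -0.016   0.1671] j6 0.136
```

View pics/s6.png

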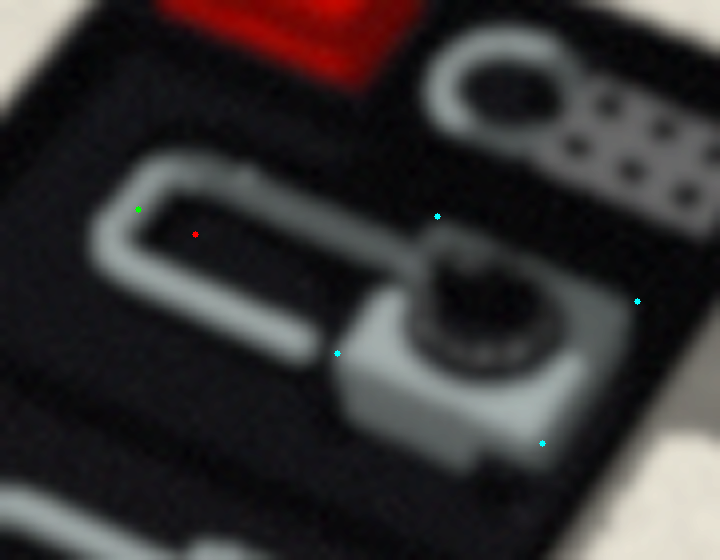

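The shackle is out, with the free leg's end clear of the case at (315,345) and the crown on the green 20 mm mark. Next I move over the case with the jaws across y.

jog_arm([
  {"x":0,"y":-0.01,"z":0,"wx":0,"wy":0,"wz":0.14,"fingers":-1},
  {"x":0,"y":-0.02,"z":0,"wx":0,"wy":0,"wz":0.28,"fingers":-1},
  {"x":0,"y":-0.03,"z":0,"wx":0,"wy":0,"wz":0.42,"fingers":-1},
  {"x":0,"y":-0.04,"z":0,"wx":0,"wy":0,"wz":0.56,"fingers":-1},
  {"x":0,"y":-0.05,"z":0,"wx":0,"wy":0,"wz":0.7,"fingers":-1},
  {"x":0,"y":-0.06,"z":0.01,"wx":0,"wy":0,"wz":0.84,"fingers":-1},
  {"x":0,"y":-0.07,"z":0.02,"wx":0,"wy":0,"wz":0.98,"fingers":-1},
  {"x":0,"y":-0.08,"z":0.03,"wx":0,"wy":0,"wz":1.12,"fingers":-1},
  {"x":0,"y":-0.09,"z":0.04,"wx":0,"wy":0,"wz":1.26,"fingers":-1},
  {"x":0,"y":-0.1,"z":0.05,"wx":0,"wy":0,"wz":1.4,"fingers":-1},
  {"x":-0.0008,"y":-0.118,"z":0.0656,"wx":0.009,"wy":-0.011,"wz":1.54,"fingers":-1},
  {"x":-0.0008,"y":-0.118,"z":0.0656,"wx":0.009,"wy":-0.011,"wz":1.57,"fingers":-1},
])

```text
time_s: 12.05
tool_pos: [0.4708, 0.0179, 0.0951]
eef_rot: [0.0, 0.989, -0.147, -0.006]
force: [0.4, -0.1, 0.1]
opening: 0.0852
```

```bash
python3 -c "
from h import *
go(.008,0,.014,-1.571)
"
```

```text
t 12.05 shift [ 0.0058 -0.0008  0.081 ] turn [ 0.0018  0.0113 -0.0019] F [ 0.4 -0.1  0.1] T [0.03 0.   0.04] open 0.0852 pos [0.4708 0.0179 0.0951] j6 1.74
```

jog_arm([
  {"x":0.0058,"y":-0.0008,"z":0.015,"wx":0.002,"wy":0.011,"wz":-0.002,"fingers":-1},
  {"x":0.0058,"y":-0.0008,"z":0.035,"wx":0.002,"wy":0.011,"wz":-0.002,"fingers":-1},
  {"x":0.0058,"y":-0.0008,"z":0.055,"wx":0.002,"wy":0.011,"wz":-0.002,"fingers":-1},
  {"x":0.0058,"y":-0.0008,"z":0.07,"wx":0.002,"wy":0.011,"wz":-0.002,"fingers":-1},
  {"x":0.0058,"y":-0.0008,"z":0.079,"wx":0.002,"wy":0.011,"wz":-0.002,"fingers":-1},
  {"x":0.0058,"y":-0.0008,"z":0.079,"wx":0.002,"wy":0.011,"wz":-0.002,"fingers":-1},
  {"x":0.0058,"y":-0.0008,"z":0.079,"wx":0.002,"wy":0.011,"wz":-0.002,"fingers":-0.55},
  {"x":0.0058,"y":-0.0008,"z":0.079,"wx":0.002,"wy":0.011,"wz":-0.002,"fingers":-0.55},
])

```text
time_s: 12.85
tool_pos: [0.4764, 0.0171, 0.0168]
eef_rot: [-0.0, 0.989, -0.145, 0.001]
force: [-0.4, 0.1, 0.1]
opening: 0.0661
```

```bash
python3 -c "
from h import *
go(.008,0,.014,-1.571)
"
```

```text
t 12.85 shift [-0.0008  0.0001  0.0028] turn [-0.0005 -0.0013  0.0007] F [-0.4  0.1  0.1] T [ 0.01 -0.02 -0.03] open 0.0661 pos [0.4764 0.0171 0.0168] j6 1.737
```

jog_arm([
  {"x":-0.0008,"y":0,"z":0.0025,"wx":0,"wy":0,"wz":0,"fingers":-0.55},
  {"x":-0.0008,"y":0,"z":0.0025,"wx":0,"wy":0,"wz":0,"fingers":1},
  {"x":-0.0008,"y":0,"z":0.0025,"wx":0,"wy":0,"wz":0,"fingers":1},
  {"x":-0.0008,"y":0,"z":0.0025,"wx":0,"wy":0,"wz":0,"fingers":1},
  {"x":-0.0008,"y":0,"z":0.0025,"wx":0,"wy":0,"wz":0,"fingers":1},
  {"x":-0.0008,"y":0,"z":0.0025,"wx":0,"wy":0,"wz":0,"fingers":1},
], force=80)

```text
time_s: 13.45
tool_pos: [0.4761, 0.0172, 0.0151]
eef_rot: [-0.0, 0.989, -0.145, 0.001]
force: [-1.1, -0.0, 5.4]
opening: 0.0586
```

```bash
python3 -c "
from h import *
go(.008,0,.014,-1.571)
"
```

```text
t 13.45 shift [-0.0004  0.0001  0.0011] turn [-0.0006 -0.0026  0.0009] F [-1.1 -0.   5.4] T [-0.08  0.21  0.04] open 0.0586 pos [0.4761 0.0172 0.0151] j6 1.737
```

jog_arm([
  {"x":0,"y":0,"z":-0.003,"wx":0,"wy":0,"wz":0,"fingers":1},
  {"x":0,"y":0,"z":-0.008,"wx":0,"wy":0,"wz":0,"fingers":1},
  {"x":0,"y":0,"z":-0.015,"wx":0,"wy":0,"wz":0,"fingers":1},
  {"x":0,"y":0,"z":-0.023,"wx":0,"wy":0,"wz":0,"fingers":1},
  {"x":0,"y":0,"z":-0.033,"wx":0,"wy":0,"wz":0,"fingers":1},
  {"x":0,"y":0,"z":-0.045,"wx":0,"wy":0,"wz":0,"fingers":1},
  {"x":0,"y":0,"z":-0.06,"wx":0,"wy":0,"wz":0,"fingers":1},
  {"x":0,"y":0,"z":-0.06,"wx":0,"wy":0,"wz":0,"fingers":1},
])

```text
time_s: 14.25
tool_pos: [0.4772, 0.017, 0.0772]
eef_rot: [-0.0, 0.989, -0.145, 0.004]
force: [0.9, -0.2, -7.7]
opening: 0.0585
```

```bash
python3 -c "
from h import *
go(.008,0,.209,-1.571)
"
```

```text
t 14.25 shift [-6.000e-04  1.000e-04 -1.318e-01] turn [-0.0013 -0.0069  0.001 ] F [ 0.9 -0.2 -7.7] T [-0.04 -0.01  0.05] open 0.0585 pos [0.4772 0.017  0.0772] j6 1.737
```

It carries the lock's weight (about 7 N). Continuing up.

jog_arm([
  {"x":0,"y":0,"z":-0.015,"wx":0,"wy":-0.007,"wz":0,"fingers":1},
  {"x":0,"y":0,"z":-0.035,"wx":0,"wy":-0.007,"wz":0,"fingers":1},
  {"x":0,"y":0,"z":-0.055,"wx":0,"wy":-0.007,"wz":0,"fingers":1},
  {"x":0,"y":0,"z":-0.075,"wx":0,"wy":-0.007,"wz":0,"fingers":1},
  {"x":0,"y":0,"z":-0.095,"wx":0,"wy":-0.007,"wz":0,"fingers":1},
  {"x":0,"y":0,"z":-0.115,"wx":0,"wy":-0.007,"wz":0,"fingers":1},
  {"x":0,"y":0,"z":-0.127,"wx":0,"wy":-0.007,"wz":0,"fingers":1},
  {"x":0,"y":0,"z":-0.132,"wx":0,"wy":-0.007,"wz":0,"fingers":1},
  {"x":0,"y":0,"z":-0.132,"wx":0,"wy":-0.007,"wz":0,"fingers":1},
  {"x":0,"y":0,"z":-0.132,"wx":0,"wy":-0.007,"wz":0,"fingers":1},
  {"x":0,"y":0,"z":-0.132,"wx":0,"wy":-0.007,"wz":0,"fingers":1},
])

```text
time_s: 15.35
tool_pos: [0.4757, 0.0172, 0.2082]
eef_rot: [-0.001, 0.989, -0.145, -0.001]
force: [-0.1, -0.6, -7.1]
opening: 0.0584
```

Run:
```python
from h import *
go(.008,0,.209,-1.571)
ff=grab_frame('side');a=np.array(ff["image"]);S=5
u,v=w2px(ff,[*(LK+.04*XL),.2]);u0,v0=max(0,int(u)-75),max(0,int(v)-45)
big=np.clip(cv2.resize(a[v0:v0+115,u0:u0+150],None,fx=S,fy=S,interpolation=cv2.INTER_CUBIC)*1.5,0,255).astype(np.uint8)
q=lambda x,y,z:tuple(int((k-o+.5)*S) for k,o in zip(w2px(ff,[*(LK+x*XL+y*YL),z]),(u0,v0)))
cv2.circle(big,q(.118,0,.215),3,(0,255,0),-1)
for x,y in((1,1),(1,-1),(-1,-1),(-1,1)): cv2.circle(big,q(.033*x,.03*y,.23),3,(0,255,255),-1)
cv2.imwrite("pics/s7.png",big[:,:,::-1])
```

```text
t 15.35 shift [-0.0001  0.     -0.0008] turn [-0.001   0.0021  0.001 ] F [-0.1 -0.6 -7.1] T [-0.    0.03 -0.03] open 0.0584 pos [0.4757 0.0172 0.2082] j6 1.736
```

View pics/s7.png

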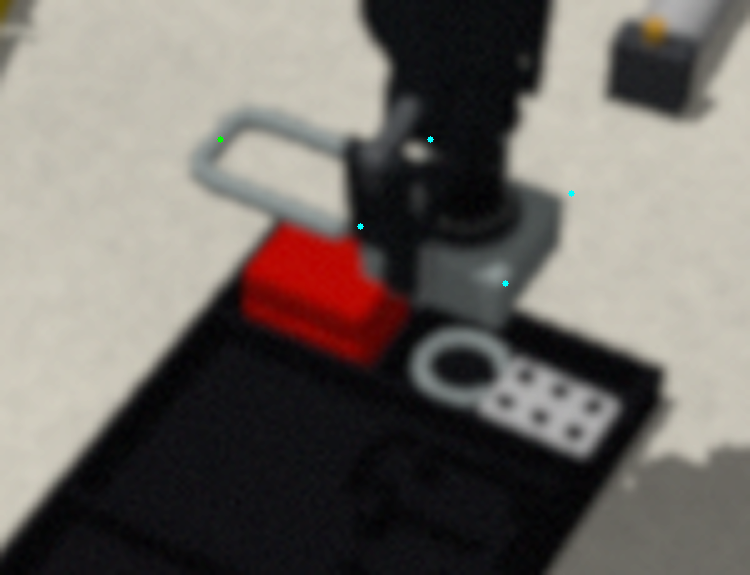

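The lock hangs level at its predicted place. The case corners (cyan) and open crown at (205,145) match a level lock with its underside at about 0.20 m. The bay is empty, and the plug cover and hasp haven't moved. Handing in.

```bash
python3 -c "
from rig import *
print(job_done()); s=read_state(); print(s['time_s'],s['tool_pos'],s['opening'],s['force'])"
```

```text
the job is handed in; nothing more can be done
None
the job is handed in; nothing more can be done
```

The padlock is unlocked, its shackle is open, and the arm is holding it up level with the dial upward. I handed the job in at about 15 s of the 72 s allowed; no verdict was reported.

- **Dial:** I turned it three clicks clockwise, from -1.57 to the index mark. After I let go, the side camera showed the white line pointing at the mark.
- **Shackle:** I pulled it about 20 mm to a hard stop, where the pull reached 13 N with no further movement. The picture showed its free leg clear of the case.
- **Lift:** I gripped the case by its sides at 80 N and lifted it straight out of the bay. The underside is about 20 cm above the bench.
- **Last checks:** The gripper opening was steady at 58 mm and the arm was carrying about 7 N. The last side view matched a level, open lock to within a few millimetres. The plug cover and hasp looked unmoved.

**Not confirmed:**
- I did not look at the dial again after the lift, because the gripper hides it.
- I did not take a final top view of the other things on the bench. I saw no unexpected contact forces.

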